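Reset the height of a ratchet tablet stand

TASK

The tablet stand on the desk is set too high. Lift the red release tab until the tablet rest has sunk all the way down and let the tab spring back; then raise the rest by its blue handle, clicking past the teeth, until its yellow pointer stands within the green band, and let go so that the ratchet holds it there. Do not knock the lidded white mug.

Things in the scene. Friction and masses are not known exactly. Their poses are not given: they have to be found in the camera images.
- handle (a point): Centre of the blue bar handle (16 mm thick, 76 long, along y; z up; slim neck below) atop the toothed rail. One part with tablet and yellow pointer (168 mm lower); slides up/down only. Handle is 228 mm above the desk when fully down, top stop +104. Teeth every 16 mm (+16 to +96, starts on the top one): pull up past them with up to 15 N; let go, it sinks to the next tooth below.
- tab (a point): In the red release tab, an upright block 16 (x) x 30 (y) x 36 mm (z), 15 mm below its top; 115 mm from the rail in the handle's +y, 185 mm above the desk, same axes. It ends a brass lever hinged along x 88 mm nearer the rail, 15 mm lower. Sprung down (lifts with 2 to 6 N, stop at 38 mm); held up 20 to 34 mm the pawl is clear and the rest sinks, damped, to the bottom in 1 s. Springs back.
- band (a point): Centre of the green block (20 x 20 mm, 30 mm high) on the white gauge post on the stand's other side, 110 mm from the rail in the handle's -y, 30 mm in -x. Fixed. The yellow pointer, which slides beside it, must end within its height: handle centre 168 mm above this point, give or take 15. It lies well below the pointer's start and above its lowest place.
- mug_center (a point): Loose lidded white china mug, 84 mm across, 122 mm high, with a side handle, standing on the desk away from the stand; the point is on its axis, 45 mm above its foot. To be left alone.

How it is judged:
On the way:
1. the tablet rest has been let all the way down (height (world z) of handle below 0.236 m), for 0.1 s.
At the end, for the whole second after the job is handed in: The tablet rest, let go, is held by the ratchet with its yellow pointer within the green band (within 15 mm of the band's centre in height; the handle's centre 153 to 183 mm above the band's centre), and the red tab is back down (its point less than 190 mm above the desk) (z of handle in the frame of band between 0.153 and 0.183 m and height (world z) of tab below 0.19 m); the robot touches nothing.
It fails at once if the lidded mug was shifted by more than 30 mm or tipped (distance of mug_center from where it was at the start of the episode above 0.03 m or angle between mug_center's own z axis and vertical above 0.35 rad).
It also fails if it takes over 45 s, if anything falls off the work surface, if the arm or the gripper's body presses on something with over 40 N, if the wrist force passes 120 N, or if a joint passes its speed limit or range.

ROBOT

A 6-joint arm with a two-finger parallel gripper is mounted at the origin on the work surface. World frame = base frame: x ahead of the robot, y to its left, z up, the work surface at z = 0. Lengths are in m, angles in rad, forces in N, time in s.
With the tool pointing down it reaches from about 0.35 to 0.775 m from the base axis. Payload 5.5 kg.
Tool frame: the origin (TCP) lies between the finger pads; the fingertips stand 19 mm ahead of it and the grasp point (between the pads) is the TCP; z points along the fingers, x is the direction in which the jaws open and shut, and the axes are right-handed (so a half turn about z gives the same grasp; the last joint's range is limited). The gripper opens to 85 mm and grips with 20 to 120 N. Pads are 22 mm wide; open, the fingers measure 114 mm over their backs; the gripper's body (76 mm by 85 mm) begins 54 mm behind the grasp point. The pads swing forward as they close: fully open they stand 13 mm farther back than shut.
Start: joints at [0.998, 0.313, 0.046, 1.304, 0, 1.431], TCP at [0.241, 0.522, 0.25] pointing down, gripper open.
Joint ranges: [-2.76, 2.76], [-0.86, 1.69], [-1.03, 1.26], [-2.2, 2.34], [-1.47, 1.5], [-3.14, 3.14]. Speed limits (rad/s): [2.57, 2.57, 3.14, 3.14, 3.14, 3.14].

INTERFACE

Orientations are given as a unit quaternion [w, x, y, z].
In Python, from workcell import env gives the robot as it stands. The module is installed in compiled form; this text tells all that it offers.
- The arm moves only by the tool carry_out, never from a script. Its argument "steps" is a list of rows, each a list of 7 numbers: the gripper command: -1 is shut, 1 is fully open, values between are in proportion, then the shift along the tool's x, y, z in m, then the turn, a rotation vector about the tool's x, y, z in rad. A call has 1 to 20 rows; each row shifts and turns the commanded pose from where the row before left it, along the tool's axes as they then stand; what a row does not reach is not made up. A row lasts 1/8 s, in which the tool goes at most 62.5 mm and 10.7 degrees, less where a joint would pass 70% of its speed; a pose out of reach is approached as far as the arm can. A call with a gripper value outside its range is refused whole. The fingers move at their own pace and stop on an object; "grip_force" is the grip in N (left out, the last holds). Time passes only in rows, so rows that do not move let the fingers close. It gives the time, the measured TCP pose, the force and the opening at its end, in the units of the state.
- env.get_state(): the state, without advancing time (a new reading comes with each control period).
- env.read_camera(name): name is "scene" or "side" or "wrist"; returns a dict with "color" (400x640x3 uint8, red, green, blue), "K" (3x3 intrinsics, pixels), "R" (3x3) and "t" (3): a world point X has camera coordinates R X + t. Camera axes: x right, y down, z forward; pixel columns grow to the right and rows downward; lengths in m; the calibration is good to about 2 mm. A picture is of the moment at which its call begins. There is no depth.
- env.hand_in(): hands the job in, once; it reports no verdict.
The state is a dict: "clock": time; "joint_pos": joint angles; "qvel": joint speeds; "tau": joint torques, N m; "tcp_pos": TCP position; "orientation": TCP orientation; "wrist_force": force on the tool from outside, world axes, zero at the start; "ft_torque": the same for the moment, N m; "finger_gap": finger opening in m.
Only numpy, scipy, OpenCV 4.12 (cv2) and the standard library are available. Lean on these libraries where they do the work, as an engineer would, in place of code of your own. Each camera call takes 0.05 s, during which the arm holds its last target. There are 200 camera calls.

## Working session

There is one attempt and no reset: what is moved stays moved. The work goes in short steps, Python scripts to look and compute and a tool call to move; the robot and the scene stay as the last step left them, time stands still between calls to the robot, and variables do not carry over. Pictures are saved under pics/ and viewed, about 8 in all and at most 12, crops included, and the job is handed in when it is done.

Besides the shell and the picture viewer there is one more tool, called in YAML: its name, and indented under it one key for each argument. carry_out: Moves the arm, as the interface text tells. Its arguments: {"type":"object","properties":{"steps":{"type":"array","items":{"type":"array","items":{"type":"number"}}},"grip_force":{"type":"number"}},"required":["steps"]}

```bash
mkdir -p pics; python3 - <<'E'
from workcell import env
import cv2,numpy as np
s=env.get_state();print({k:np.round(v,3).tolist() for k,v in s.items()})
for n in("scene","side"):
    c=env.read_camera(n);cv2.imwrite(f"pics/{n}0.png",c["color"][:,:,::-1]);np.savez(f"{n}0.npz",**c)
    print(n,np.round(c["K"],1).tolist(),np.round(c["R"],3).tolist(),np.round(c["t"],3).tolist())
E
```

```text
{'clock': 0.0, 'joint_pos': [0.998, 0.314, 0.045, 1.304, 0.0, 1.431], 'qvel': [0.001, -0.001, -0.0, -0.0, 0.001, -0.0], 'tau': [0.003, -48.063, 29.853, 0.019, -0.0, -0.0], 'tcp_pos': [0.241, 0.522, 0.249], 'orientation': [0.0, 0.842, 0.539, -0.001], 'wrist_force': [-0.126, 0.022, -0.409], 'ft_torque': [0.018, -0.009, 0.02], 'finger_gap': 0.086}
scene [[513.9, 0.0, 312.4], [0.0, 513.9, 193.3], [0.0, 0.0, 1.0]] [[0.536, 0.844, 0.012], [0.504, -0.308, -0.807], [-0.678, 0.439, -0.59]] [-0.4, -0.083, 1.374]
side [[409.1, 0.0, 323.6], [0.0, 409.1, 202.7], [0.0, 0.0, 1.0]] [[0.924, -0.383, 0.016], [-0.189, -0.493, -0.849], [0.333, 0.781, -0.528]] [-0.469, 0.303, 0.628]
```

View pics/scene0.png

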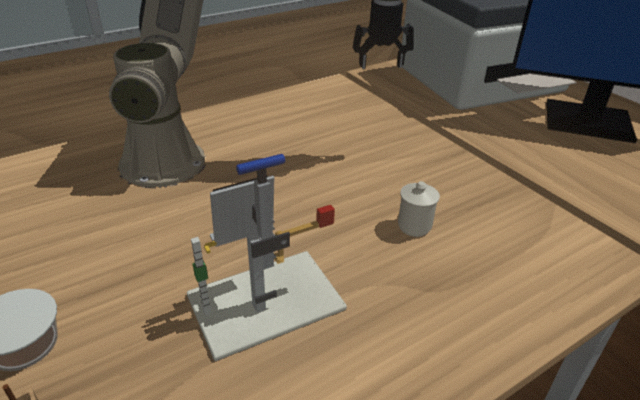

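View pics/side0.png

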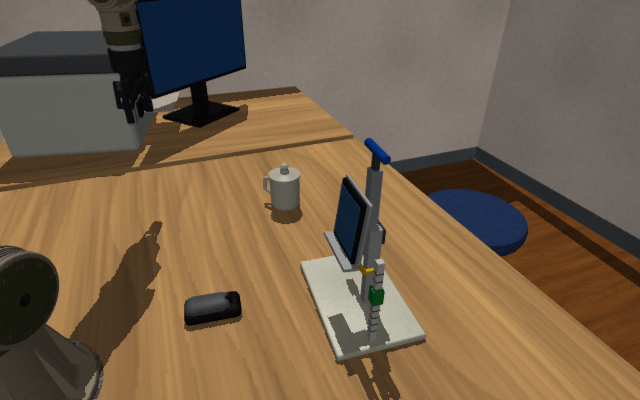

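The scene view shows the blue handle at (262,163), the red tab at (326,216), the green block at (201,271) and the mug at (417,212). The side view shows the handle at (376,151), the green block at (376,297) and the mug at (284,190), with the tab hidden. Next I'll triangulate these points.

```bash
cat > h.py <<'E'
import cv2,numpy as np
def blob(rgb,col,roi=None):
    h=cv2.cvtColor(rgb,cv2.COLOR_RGB2HSV)
    lo,hi={'blue':((110,150,60),(125,255,255)),'green':((50,120,40),(85,255,255)),'red':((0,170,60),(5,255,255)),'yellow':((20,190,120),(30,255,255))}[col]
    m=cv2.inRange(h,lo,hi)
    if col=='red': m|=cv2.inRange(h,(174,170,60),(180,255,255))
    if roi: z=np.zeros_like(m);a,b,c,d=roi;z[b:d,a:c]=m[b:d,a:c];m=z
    n,l,st,ce=cv2.connectedComponentsWithStats(m);i=1+np.argmax(st[1:,4]);
    pts=np.argwhere(l==i)[:,::-1].astype(np.float32)
    return ce[i],st[i],cv2.minAreaRect(pts)
def ray(c,p):
    d=c["R"].T@np.linalg.solve(c["K"],[*p,1]);return -c["R"].T@c["t"],d/np.linalg.norm(d)
def plane(c,p,z):
    o,d=ray(c,p);return o+d*(z-o[2])/d[2]
def tri(c1,p1,c2,p2):
    o,d=ray(c1,p1);q,e=ray(c2,p2);s=np.linalg.lstsq(np.c_[d,-e],q-o,rcond=None)[0]
    a,b=o+s[0]*d,q+s[1]*e;return (a+b)/2,np.linalg.norm(a-b)
E
python3 - <<'E'
from h import *
S=dict(np.load("scene0.npz"));D=dict(np.load("side0.npz"))
R={'blue':((220,140,310,190),(350,130,400,170)),'green':((185,255,220,290),(360,280,395,315)),'yellow':((195,235,220,260),(350,255,385,280))}
for k,(a,b) in R.items():
    x=blob(S["color"],k,a);y=blob(D["color"],k,b);print(k,x[:2],y[:2],tri(S,x[0],D,y[0]))
    if k=='blue':
        print(x[2],y[2])
x=blob(S["color"],'red',(305,195,345,235));print('red',x,plane(S,x[0],.182))
print('mug',tri(S,(417,212),D,(284,190)))
# handle ends
for (p,q) in (((239,167),(368,143)),((284,159),(385,158))):print(tri(S,p,D,q))
E
```

```text
blue (array([259.55172414, 161.90147783]), array([238, 155,  46,  16, 203], dtype=int32)) (array([377.33136095, 150.39053254]), array([365, 138,  26,  26, 169], dtype=int32)) (array([ 0.59249909, -0.00277797,  0.3258428 ]), np.float64(0.002316328400849269))
((260.5105895996094, 162.04071044921875), (5.637423038482666, 46.0670051574707), 75.3791275024414) ((377.0000305175781, 151.00001525878906), (32.52690887451172, 8.485280990600586), 45.0)
green (array([196.75, 276.25]), array([196, 275,   2,   3,   4], dtype=int32)) (array([375.53333333, 296.30222222]), array([368, 286,  16,  20, 225], dtype=int32)) (array([ 0.55376149, -0.11168808,  0.11444288]), np.float64(0.009986145762803012))Traceback (most recent call last):
  File "<stdin>", line 5, in <module>
  File "h.py", line 8, in blob
    n,l,st,ce=cv2.connectedComponentsWithStats(m);i=1+np.argmax(st[1:,4]);
                                                      ~~~~~~~~~^^^^^^^^^^
    return _wrapfunc(a, 'argmax', axis=axis, out=out, **kwds)
    return bound(*args, **kwds)
ValueError: attempt to get argmax of an empty sequence
```

```bash
sed -i "s/(50,120,40),(85,255,255)/(45,90,25),(90,255,255)/;s/(0,170,60),(5,255,255)/(0,140,50),(6,255,255)/" h.py
python3 - <<'E'
from h import *
S=dict(np.load("scene0.npz"));D=dict(np.load("side0.npz"))
x=blob(S["color"],'green',(185,255,220,290));y=blob(D["color"],'green',(360,280,395,315));print('green',x,y,tri(S,x[0],D,y[0]))
x=blob(S["color"],'red',(305,195,345,235));print('red',x,plane(S,x[0],.182))
print('mug',tri(S,(417,212),D,(284,190)))
for (p,q) in (((239,167),(368,143)),((284,159),(385,158))):print(tri(S,p,D,q))
h=np.array([.5925,-.0028])
for t in (0,.1,-.1,.2,-.2,.3,-.3,.4):
  c,s=np.cos(t),np.sin(t); print(t,'tab pred',h+.115*np.array([-s,c]),'band pred',h+[-.03*c+.11*s,-.03*s-.11*c])
E
```

```text
green (array([200.10493827, 272.34567901]), array([193, 263,  14,  18, 162], dtype=int32), ((200.0576934814453, 270.7884521484375), (18.04268455505371, 11.570852279663086), 78.69007110595703)) (array([375.37288136, 296.19491525]), array([368, 285,  16,  21, 236], dtype=int32), ((375.5, 295.0), (20.0, 15.0), 90.0)) (array([ 0.55278712, -0.10749339,  0.11586504]), np.float64(0.0017839903911789437))
red (array([325.22027972, 215.02447552]), array([317, 205,  17,  22, 286], dtype=int32), ((325.0, 215.5), (21.0, 16.0), 90.0)) [0.60276182 0.11498044 0.182     ]
mug (array([0.55595679, 0.39661317, 0.04199702]), np.float64(0.00156241773512723))
(array([ 0.57442386, -0.02181649,  0.33258729]), np.float64(0.032277494504917965))
(array([0.61274975, 0.02070415, 0.31555022]), np.float64(0.03642771726653748))
0 tab pred [0.5925 0.1122] band pred [ 0.5625 -0.1128]
0.1 tab pred [0.58101916 0.11162548] band pred [ 0.57363155 -0.11524546]
-0.1 tab pred [0.60398084 0.11162548] band pred [ 0.5516682  -0.10925546]
0.2 tab pred [0.56965303 0.10990766] band pred [ 0.58495163 -0.1165674 ]
-0.2 tab pred [0.61534697 0.10990766] band pred [ 0.54124438 -0.10464724]
0.3 tab pred [0.55851518 0.1070637 ] band pred [ 0.59634713 -0.11675262]
-0.3 tab pred [0.62648482 0.1070637 ] band pred [ 0.53133268 -0.09902141]
0.4 tab pred [0.54771689 0.10312201] band pred [ 0.60770419 -0.11579926]
```

```bash
cat >> h.py <<'E'
from scipy.spatial.transform import Rotation as Ro, Slerp
def rows(s,p,R,n,g):
    R0=Ro.from_quat(s["orientation"],scalar_first=True);P=np.linspace(s["tcp_pos"],p,n+1)
    Q=Slerp([0,1],Ro.concatenate([R0,R]))(np.linspace(0,1,n+1))
    for i in range(n):
        print(np.round([g,*Q[i].inv().apply(P[i+1]-P[i]),*(Q[i].inv()*Q[i+1]).as_rotvec()],4).tolist(),end=',\n')
def tool(yaw,lean): # tool x along stand x, body leaning by lean towards stand +y
    x=np.array([np.cos(yaw),np.sin(yaw),0]);ys=np.array([-np.sin(yaw),np.cos(yaw),0])
    z=-ys*np.sin(lean)-np.array([0,0,1])*np.cos(lean);return Ro.from_matrix(np.c_[x,np.cross(z,x),z])
E
python3 - <<'E'
from h import *
from workcell import env
R=tool(-.1,.25);p=np.array([.604,.113,.187])-R.as_matrix()[:,2]*.085
print(p);rows(env.get_state(),p,R,12,1)
E
```

```text
[0.60609943 0.13392428 0.26935756]
[1.0, -0.0166, 0.0412, -0.0016, -0.018, -0.0128, 0.1026],
[1.0, -0.0123, 0.0427, -0.0007, -0.018, -0.0128, 0.1026],
[1.0, -0.0078, 0.0437, 0.0002, -0.018, -0.0128, 0.1026],
[1.0, -0.0033, 0.0443, 0.0011, -0.018, -0.0128, 0.1026],
[1.0, 0.0013, 0.0444, 0.0019, -0.018, -0.0128, 0.1026],
[1.0, 0.0058, 0.0439, 0.0026, -0.018, -0.0128, 0.1026],
[1.0, 0.0103, 0.0431, 0.0033, -0.018, -0.0128, 0.1026],
[1.0, 0.0147, 0.0417, 0.0039, -0.018, -0.0128, 0.1026],
[1.0, 0.019, 0.0399, 0.0045, -0.018, -0.0128, 0.1026],
[1.0, 0.023, 0.0377, 0.0049, -0.018, -0.0128, 0.1026],
[1.0, 0.0268, 0.035, 0.0052, -0.018, -0.0128, 0.1026],
[1.0, 0.0303, 0.032, 0.0055, -0.018, -0.0128, 0.1026],
```

carry_out:
  steps:
    - [1, -0.0166, 0.0412, -0.0016, -0.018, -0.0128, 0.1026]
    - [1, -0.0123, 0.0427, -0.0007, -0.018, -0.0128, 0.1026]
    - [1, -0.0078, 0.0437, 0.0002, -0.018, -0.0128, 0.1026]
    - [1, -0.0033, 0.0443, 0.0011, -0.018, -0.0128, 0.1026]
    - [1, 0.0013, 0.0444, 0.0019, -0.018, -0.0128, 0.1026]
    - [1, 0.0058, 0.0439, 0.0026, -0.018, -0.0128, 0.1026]
    - [1, 0.0103, 0.0431, 0.0033, -0.018, -0.0128, 0.1026]
    - [1, 0.0147, 0.0417, 0.0039, -0.018, -0.0128, 0.1026]
    - [1, 0.019, 0.0399, 0.0045, -0.018, -0.0128, 0.1026]
    - [1, 0.023, 0.0377, 0.0049, -0.018, -0.0128, 0.1026]
    - [1, 0.0268, 0.035, 0.0052, -0.018, -0.0128, 0.1026]
    - [1, 0.0303, 0.032, 0.0055, -0.018, -0.0128, 0.1026]
    - [1, 0, 0, 0, 0, 0, 0]
    - [1, 0, 0, 0, 0, 0, 0]

```text
clock: 1.85
tcp_pos: [0.6059, 0.1343, 0.2691]
orientation: [0.124, 0.991, -0.049, -0.007]
wrist_force: [-0.3, 1.7, -0.9]
finger_gap: 0.0853
```

```bash
python3 - <<'E'
from h import *
from workcell import env
s=env.get_state();print(s["clock"],s["tcp_pos"],s["orientation"],tool(-.1,.25).as_quat(scalar_first=True),s["joint_pos"])
c=env.read_camera("wrist");np.savez("w1.npz",**c);cv2.imwrite("pics/w1.png",c["color"][:,:,::-1])
try:
    x=blob(c["color"],'red');print(x,plane(c,x[0],.2))
except Exception as e:print(e)
E
```

```text
1.85 [0.60590025 0.13431415 0.26910743] [ 0.1236977   0.99107007 -0.04930375 -0.00693763] [ 0.12451892  0.99095768 -0.04958922 -0.00623114] [ 0.1956279   0.47781608  0.31418758  1.48231825 -0.23700703  1.87478993]
(array([318.97056118, 203.66789328]), array([ 308,  177,   23,   54, 1087], dtype=int32), ((318.7391662597656, 203.24000549316406), (52.99568176269531, 21.356468200683594), 87.61405944824219)) [0.60501573 0.1246641  0.2       ]
```

View pics/w1.png

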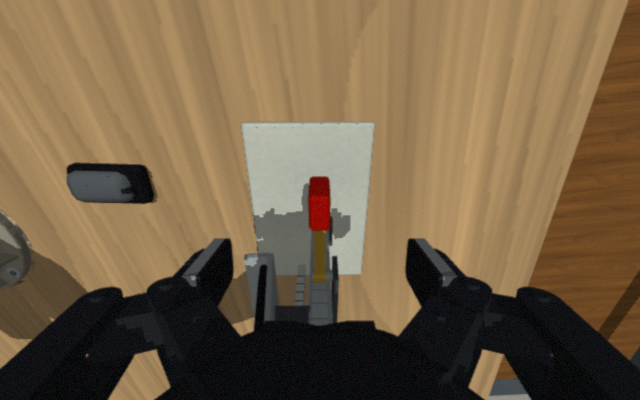

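The wrist view shows the tab at (308–331, 177–231), centred between the fingers. The lever runs straight down the image, which fits a yaw of about -0.1. I'll project the expected tab corners to check this.

```bash
python3 - <<'E'
from h import *
c=dict(np.load("w1.npz"));print('cam',-c["R"].T@c["t"],c["R"][2])
def proj(X):
    v=c["K"]@(c["R"]@X+c["t"]);return np.round(v[:2]/v[2],1)
for cx,cy in((.604,.113),):
  for yaw in(-.1,):
    X=np.array([np.cos(yaw),np.sin(yaw)]);Y=np.array([-X[1],X[0]])
    for z in(.2,.164):
      print(z,[proj(np.r_[np.array([cx,cy])+a*.008*X+b*.015*Y,z]).tolist() for a in(-1,1) for b in(-1,1)])
h=cv2.cvtColor(c["color"],cv2.COLOR_RGB2HSV)
print(h[172:236:3,319].tolist())
m=((h[...,0]<6)|(h[...,0]>174))&(h[...,1]>140)
for r in range(178,231,6):print(r,np.where(m[r,290:345])[0][[0,-1]]+290)
E
```

```text
cam [0.61542012 0.22764566 0.37165619] [-0.04917547 -0.48715477 -0.87193004]
0.2 [[308.3, 234.6], [307.6, 199.5], [329.9, 234.6], [330.8, 199.6]]
0.164 [[309.7, 208.7], [309.2, 176.8], [328.6, 208.7], [329.3, 176.8]]
[[39, 19, 175], [32, 21, 169], [2, 233, 106], [3, 253, 105], [1, 255, 105], [1, 222, 108], [0, 229, 110], [1, 241, 108], [179, 240, 137], [1, 247, 152], [1, 245, 148], [0, 250, 146], [1, 251, 145], [1, 255, 146], [2, 255, 146], [2, 234, 146], [1, 255, 143], [2, 241, 145], [1, 243, 145], [2, 237, 126], [20, 178, 93], [21, 188, 92]]
178 [311 327]
184 [310 328]
190 [309 328]
196 [309 329]
202 [308 329]
208 [309 329]
214 [309 329]
220 [309 330]
226 [309 330]
```

```bash
python3 - <<'E'
from h import *
from workcell import env
rows(env.get_state(),np.array([.604,.1155,.187]),tool(-.1,.25),4,1)
E
```

```text
[1.0, 0.0001, -0.0004, 0.0212, -0.0004, 0.0002, 0.0004],
[1.0, 0.0001, -0.0004, 0.0212, -0.0004, 0.0002, 0.0004],
[1.0, 0.0001, -0.0004, 0.0212, -0.0004, 0.0002, 0.0004],
[1.0, 0.0001, -0.0004, 0.0212, -0.0004, 0.0002, 0.0004],
```

carry_out:
  steps:
    - [1, 0, 0, 0.021, 0, 0, 0]
    - [1, 0, 0, 0.021, 0, 0, 0]
    - [1, 0, 0, 0.021, 0, 0, 0]
    - [1, 0, -0.001, 0.021, 0, 0, 0]
    - [-0.4, 0, 0, 0, 0, 0, 0]
    - [-1, 0, 0, 0, 0, 0, 0]
    - [-1, 0, 0, 0, 0, 0, 0]
    - [-1, 0, 0, 0, 0, 0, 0]
    - [-1, 0, 0, 0, 0, 0, 0]
    - [-1, 0, 0, 0, 0, 0, 0]
    - [-1, 0, 0, 0, 0, 0, 0]
    - [-1, 0, 0, 0, 0, 0, 0]
  grip_force: 40

```text
clock: 3.4
tcp_pos: [0.6041, 0.1152, 0.1891]
orientation: [0.123, 0.991, -0.049, -0.006]
wrist_force: [-4.4, 3.5, 6.0]
finger_gap: 0.015
```

carry_out:
  steps:
    - [-1, 0, 0.00225, -0.00423, 0.0533, 0, 0]
    - [-1, 0, 0.00225, -0.00423, 0.0533, 0, 0]
    - [-1, 0, 0.00225, -0.00423, 0.0533, 0, 0]
    - [-1, 0, 0.00225, -0.00423, 0.0533, 0, 0]
    - [-1, 0, 0.00225, -0.00423, 0.0533, 0, 0]
    - [-1, 0, 0.00225, -0.00423, 0.0533, 0, 0]
    - [-1, 0, 0, 0, 0, 0, 0]
    - [-1, 0, 0, 0, 0, 0, 0]
    - [-1, 0, 0, 0, 0, 0, 0]
    - [-1, 0, 0, 0, 0, 0, 0]
    - [-1, 0, 0, 0, 0, 0, 0]
    - [-1, 0, 0, 0, 0, 0, 0]
    - [-1, 0, 0, 0, 0, 0, 0]
    - [-1, 0, 0, 0, 0, 0, 0]
    - [-1, 0, 0, 0, 0, 0, 0]
    - [-1, 0, 0, 0, 0, 0, 0]

```text
clock: 5.4
tcp_pos: [0.6031, 0.1052, 0.2153]
orientation: [-0.036, 0.998, -0.049, 0.002]
wrist_force: [-2.3, 4.4, 2.8]
finger_gap: 0.0157
```

```bash
python3 - <<'E'
from h import *
from workcell import env
S=env.read_camera("scene");D=env.read_camera("side")
cv2.imwrite("pics/s2.png",np.hstack([S["color"][90:370,150:470],D["color"][90:370,220:540]])[:,:,::-1])
x=blob(S["color"],'blue',(220,140,310,260));y=blob(D["color"],'blue',(340,130,420,260));print(x[:2],y[:2],tri(S,x[0],D,y[0]))
E
```

```text
Traceback (most recent call last):
  File "h.py", line 8, in blob
    n,l,st,ce=cv2.connectedComponentsWithStats(m);i=1+np.argmax(st[1:,4]);
                                                      ~~~~~~~~~^^^^^^^^^^
ValueError: attempt to get argmax of an empty sequence
```

View pics/s2.png

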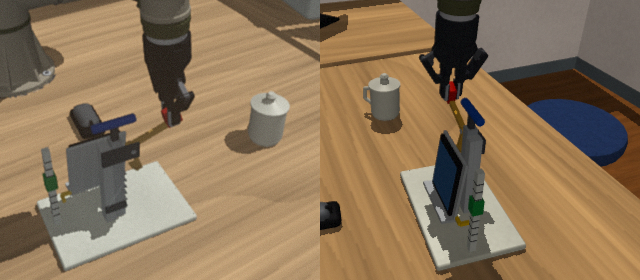

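The tab is lifted, and the rest has dropped: the handle is now at scene (263,214) and side (373,202). I'll check its height.

```bash
sed -i "s/(110,150,60),(125,255,255)/(108,120,40),(128,255,255)/" h.py; python3 - <<'E'
from h import *
from workcell import env
S=env.read_camera("scene");D=env.read_camera("side")
x=blob(S["color"],'blue',(235,195,290,235));y=blob(D["color"],'blue',(355,180,395,225));print(x[:2],y[:2],tri(S,x[0],D,y[0]))
# expected for z .228
for c in(S,D):
    v=c["K"]@(c["R"]@[.5935,-.001,.228]+c["t"]);print(v[:2]/v[2])
E
```

```text
(array([253.41176471, 217.41176471]), array([249, 216,  10,   4,  17], dtype=int32)) (array([372.46743295, 202.07662835]), array([361, 188,  24,  28, 261], dtype=int32)) (array([ 0.59002776, -0.01474584,  0.22943409]), np.float64(0.011703190304234517))
[263.50156823 213.18991287]
[372.17042256 201.37283933]
```

The handle matches its projected fully-down position to within 1 px, so the rest is all the way down. Next I lower the tab, release it and back away.

carry_out:
  steps:
    - [-1, 0, -0.002, 0.0043, -0.0533, 0, 0]
    - [-1, 0, -0.002, 0.0043, -0.0533, 0, 0]
    - [-1, 0, -0.002, 0.0043, -0.0533, 0, 0]
    - [-1, 0, -0.002, 0.0043, -0.0533, 0, 0]
    - [-1, 0, -0.002, 0.0043, -0.0533, 0, 0]
    - [-1, 0, -0.002, 0.0043, -0.0533, 0, 0]
    - [-1, 0, 0, 0, 0, 0, 0]
    - [1, 0, 0, 0, 0, 0, 0]
    - [1, 0, 0, 0, 0, 0, 0]
    - [1, 0, 0, 0, 0, 0, 0]
    - [1, 0, 0, 0, 0, 0, 0]
    - [1, 0, 0, -0.02, 0, 0, 0]
    - [1, 0, 0, -0.03, 0, 0, 0]
    - [1, 0, 0, -0.04, 0, 0, 0]
    - [1, 0, 0, -0.03, 0, 0, 0]
    - [1, 0, 0, 0, 0, 0, 0]

```text
clock: 7.6
tcp_pos: [0.6085, 0.1445, 0.3074]
orientation: [0.123, 0.991, -0.05, -0.004]
wrist_force: [-0.3, 0.2, -0.8]
finger_gap: 0.0854
```

```bash
python3 - <<'E'
from h import *
from workcell import env
S=dict(np.load("scene0.npz"));D=dict(np.load("side0.npz"))
print('tablet top corners',tri(S,(212,190),D,(367,209)),tri(S,(257,180),D,(347,178)))
s=env.get_state();print(s["clock"],s["tcp_pos"],s["orientation"])
rows(s,np.array([.5925,0,.31]),tool(-.1,0),5,1)
E
```

```text
tablet top corners (array([ 0.54430731, -0.06689574,  0.26613937]), np.float64(0.005386843174658472)) (array([0.55246164, 0.0127768 , 0.269884  ]), np.float64(0.009464392694881467))
7.6 [0.60850744 0.14449508 0.30736695] [ 0.12310331  0.99114796 -0.04958805 -0.00351074]
[1.0, -0.0003, 0.0283, 0.0066, 0.0494, -0.0011, 0.0],
[1.0, -0.0003, 0.0286, 0.0052, 0.0494, -0.0011, 0.0],
[1.0, -0.0003, 0.0288, 0.0038, 0.0494, -0.0011, 0.0],
[1.0, -0.0003, 0.029, 0.0023, 0.0494, -0.0011, 0.0],
[1.0, -0.0003, 0.0291, 0.0009, 0.0494, -0.0011, 0.0],
```

carry_out:
  steps:
    - [1, 0, 0.0285, 0.0066, 0.0494, 0, 0]
    - [1, 0, 0.0285, 0.0052, 0.0494, 0, 0]
    - [1, 0, 0.029, 0.0038, 0.0494, 0, 0]
    - [1, 0, 0.029, 0.0023, 0.0494, 0, 0]
    - [1, 0, 0.029, 0.001, 0.0494, 0, 0]
    - [1, 0, 0, 0, 0, 0, 0]
    - [1, 0, 0, 0, 0, 0, 0]

```text
clock: 8.48
tcp_pos: [0.5924, -0.001, 0.3066]
orientation: [0.001, 0.999, -0.05, -0.001]
wrist_force: [0.1, -0.3, 0.7]
finger_gap: 0.0857
```

```bash
python3 - <<'E'
from h import *
from workcell import env
s=env.get_state();print(s["clock"],s["tcp_pos"],s["orientation"])
c=env.read_camera("wrist");cv2.imwrite("pics/w2.png",c["color"][:,:,::-1])
x=blob(c["color"],'blue');print(x,plane(c,x[0],.234))
S=env.read_camera("scene");x=blob(S["color"],'red',(300,190,345,235));print('red now',x[0])
E
```

```text
8.475 [ 0.59243585 -0.00097304  0.30658192] [ 6.85475235e-04  9.98734599e-01 -5.02821803e-02 -6.58526397e-04]
(array([319.43139535, 204.97383721]), array([ 308,  156,   24,  102, 1720], dtype=int32), ((319.5, 206.5), (23.0, 101.0), 0.0)) [0.59334466 0.00420337 0.234     ]
red now [325.37857143 215.04642857]
```

View pics/w2.png

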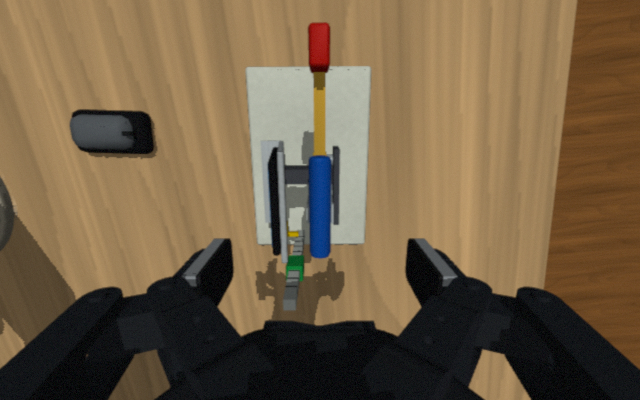

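The handle (308–331, 156–258) is centred and lined up between the jaws. The red tab is back at its starting pixel. Next I refine the band height from the block's pixel extents.

```bash
python3 - <<'E'
from h import *
S=dict(np.load("scene0.npz"));D=dict(np.load("side0.npz"))
X=np.array([np.cos(.1),-np.sin(.1),0]);Y=np.array([-X[1],X[0],0]);H=np.array([.593,.001,0])
for z in (.108,.112,.116):
  b=H-.03*X-.11*Y+[0,0,z]
  for c in(S,D):
    P=np.array([b+i*.01*X+j*.01*Y+k*np.array([0,0,.015]) for i in(-1,1) for j in(-1,1) for k in(-1,1)])
    v=(P@c["R"].T+c["t"])@c["K"].T;v=v[:,:2]/v[:,2:];print(z,v.min(0),v.max(0))
E
```

```text
0.108 [193.53755076 262.80156189] [210.16544357 286.24934933]
0.108 [365.79714759 287.36542949] [383.29747917 311.53708763]
0.112 [193.2469853  261.12155908] [209.92233472 284.62423537]
0.112 [365.96653078 285.5672629 ] [383.5301162  309.80079858]
0.116 [192.95486039 259.43261467] [209.67793682 282.99043258]
0.116 [366.13696392 283.75777098] [383.76425471 308.05348471]
```

carry_out:
  steps:
    - [1, 0, -0.002, 0.02, 0, 0, 0]
    - [1, 0, 0, 0.02, 0, 0, 0]
    - [1, 0, 0, 0.018, 0, 0, 0]
    - [1, 0, 0, 0.017, 0, 0, 0]
    - [-0.4, 0, 0, 0, 0, 0, 0]
    - [-1, 0, 0, 0, 0, 0, 0]
    - [-1, 0, 0, 0, 0, 0, 0]
    - [-1, 0, 0, 0, 0, 0, 0]
    - [-1, 0, 0, 0, 0, 0, 0]
    - [-1, 0, 0, 0, 0, 0, 0]
    - [-1, 0, 0, 0, 0, 0, 0]
    - [-1, 0, 0, 0, 0, 0, 0]
  grip_force: 80

```text
clock: 10.07
tcp_pos: [0.593, 0.0011, 0.2336]
orientation: [0.001, 0.999, -0.05, 0.001]
wrist_force: [-1.8, 0.8, 5.4]
finger_gap: 0.0134
```

The gap is 13.4 mm, under 16, so the grip is above the round bar's centre. I'll re-grip 8 mm lower.

carry_out:
  steps:
    - [0, 0, 0, 0, 0, 0, 0]
    - [0, 0, 0, 0, 0, 0, 0]
    - [0, 0, 0, 0.004, 0, 0, 0]
    - [0, 0, 0, 0.004, 0, 0, 0]
    - [0, 0, 0, 0, 0, 0, 0]
    - [-1, 0, 0, 0, 0, 0, 0]
    - [-1, 0, 0, 0, 0, 0, 0]
    - [-1, 0, 0, 0, 0, 0, 0]
    - [-1, 0, 0, 0, 0, 0, 0]
    - [-1, 0, 0, 0, 0, 0, 0]
    - [-1, 0, 0, 0, 0, 0, 0]
  grip_force: 80

```text
clock: 11.45
tcp_pos: [0.593, 0.001, 0.2248]
orientation: [0.001, 0.999, -0.05, 0.0]
wrist_force: [-0.9, -0.2, 3.8]
finger_gap: 0.0139
```

carry_out:
  steps:
    - [-1, 0, 0, -0.007, 0, 0, 0]
    - [-1, 0, 0, -0.007, 0, 0, 0]
    - [-1, 0, 0, -0.007, 0, 0, 0]
    - [-1, 0, 0, -0.007, 0, 0, 0]
    - [-1, 0, 0, -0.007, 0, 0, 0]
    - [-1, 0, 0, -0.007, 0, 0, 0]
    - [-1, 0, 0, -0.007, 0, 0, 0]
    - [-1, 0, 0, -0.006, 0, 0, 0]
    - [-1, 0, 0, 0, 0, 0, 0]
    - [-1, 0, 0, 0, 0, 0, 0]

```text
clock: 12.7
tcp_pos: [0.593, 0.001, 0.2799]
orientation: [0.001, 0.999, -0.05, 0.0]
wrist_force: [-1.6, -1.4, -4.2]
finger_gap: 0.0139
```

```bash
python3 - <<'E'
from h import *
from workcell import env
S=env.read_camera("scene");D=env.read_camera("side")
cv2.imwrite("pics/s3.png",cv2.resize(np.hstack([S["color"][130:330,170:350],D["color"][130:330,290:470]])[:,:,::-1],None,fx=2,fy=2,interpolation=cv2.INTER_CUBIC))
E
```

```text
(no output)
```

View pics/s3.png

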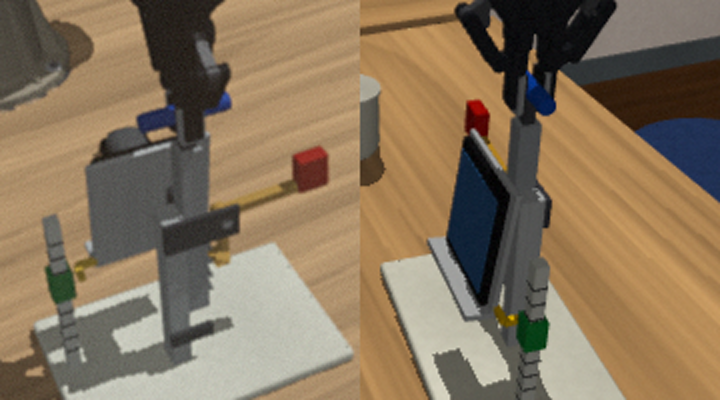

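The handle rose 55 mm with the gripper, and the yellow pointer is level with the green block. I'll ease down onto the tooth, open and withdraw.

carry_out:
  steps:
    - [-1, 0, 0, 0.003, 0, 0, 0]
    - [-1, 0, 0, 0.002, 0, 0, 0]
    - [-1, 0, 0, 0, 0, 0, 0]
    - [1, 0, 0, 0, 0, 0, 0]
    - [1, 0, 0, 0, 0, 0, 0]
    - [1, 0, 0, 0, 0, 0, 0]
    - [1, 0, 0, 0, 0, 0, 0]
    - [1, 0, 0, -0.02, 0, 0, 0]
    - [1, 0, 0, -0.04, 0, 0, 0]
    - [1, 0, 0, -0.04, 0, 0, 0]
    - [1, 0, 0, -0.03, 0, 0, 0]
    - [1, 0, 0, 0, 0, 0, 0]

```text
clock: 14.3
tcp_pos: [0.5939, 0.0012, 0.4073]
orientation: [0.001, 0.999, -0.05, 0.003]
wrist_force: [-0.3, -0.1, 0.0]
finger_gap: 0.0856
```

```bash
python3 - <<'E'
from h import *
from workcell import env
S=env.read_camera("scene");D=env.read_camera("side")
cv2.imwrite("pics/s4.png",cv2.resize(np.hstack([S["color"][130:330,170:350],D["color"][130:330,290:470]])[:,:,::-1],None,fx=2,fy=2,interpolation=cv2.INTER_CUBIC))
x=blob(S["color"],'blue',(220,150,310,230));y=blob(D["color"],'blue',(350,140,400,210));print(x[:2],y[:2],tri(S,x[0],D,y[0]))
print('red',blob(S["color"],'red',(300,190,345,235))[0])
for z in(.26,.276,.292):
  for c in(S,D):
    v=c["K"]@(c["R"]@[.593,.001,z]+c["t"]);print(z,v[:2]/v[2])
E
```

```text
(array([261.896875, 188.603125]), array([240, 180,  45,  18, 320], dtype=int32)) (array([374.60363636, 177.31272727]), array([363, 164,  24,  27, 275], dtype=int32)) (array([ 0.59299292, -0.00154221,  0.27621148]), np.float64(0.0017188180156896785))
red [325.35106383 215.06737589]
0.26 [263.57475818 196.87758254]
0.26 [372.84482352 184.68163973]
0.276 [263.12536574 188.72650424]
0.276 [373.61324928 176.2919149 ]
0.292 [262.66536736 180.38305547]
0.292 [374.40100323 167.69116348]
```

View pics/s4.png

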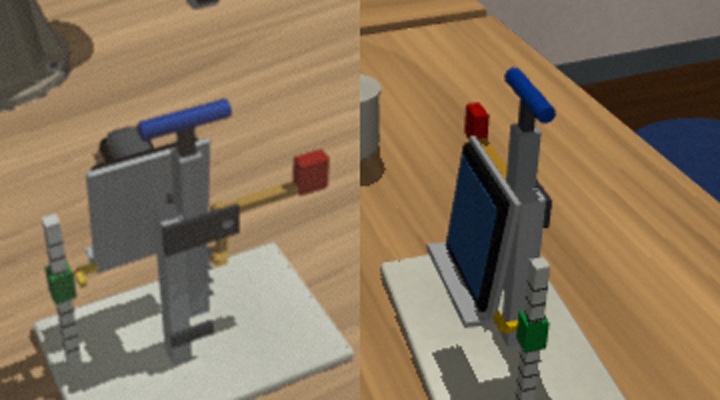

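The rest holds at z = 0.276, and the picture shows the pointer within the band. The tab is down and the gripper is clear, so I'm handing in.

```bash
python3 -c "
from workcell import env
print(env.hand_in())"
```

```text
the job is handed in; nothing more can be done
None
```

I lifted the red tab until the rest sank all the way down, then let the tab back down. I then raised the rest by its blue handle to the +48 mm tooth, let go and handed the job in at about 14 s of the 45 s. No verdict was reported.

- **Fully down:** the first colour-mask triangulation of the handle at the bottom was unreliable because the shadow spoiled the mask (rays 12 mm apart). Read off the picture by eye, its position matched the predicted place for z = 0.228 to about 1 px in both views.
- **Pointer in the band:** the handle is held at z = 0.276. The band centre measured z ≈ 0.115, so the handle is about 161 mm above it, inside the 153–183 mm allowed. That is the lower half of the range, with about 8 mm to spare against a few mm of uncertainty in the band's height.
- **Tab and gripper:** the tab is back at its starting pixel, and the gripper is open about 13 cm above the handle, touching nothing.
- **Grip on the handle:** the first grip sat too high on the round bar (finger gap 13.4 mm). I re-gripped 8 mm lower before lifting, and the rest rose the full 55 mm with the gripper.
- **Mug:** the arm's path kept well clear of it. I did not measure its position again at the end.

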